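# Turn the glue carousel to the purple-capped bottle

### The job

The white glue bottle with the purple cap is wanted next: push the round glue carousel around with the fingertips (its upright rim posts are there to push on) until that bottle stands right at the red pointer on the foot, then move clear. Push and turn it gently, without touching any bottle or lifting or tipping one out of its socket, and leave the other things on the bench where they are.

Things in the scene. Friction and masses are not known exactly. Their poses are not given: they have to be found in the camera images.
- carousel: fixed foot of the glue carousel (a turntable); origin on the axis of rotation at bench height, z up, -x axis towards its front, where the red pointer is. On it turns a white round platter, 260 mm across, its floor 18 mm above the bench, with four rim posts and four sockets with bottles; the tallest bottle ends 79 mm above the bench
- platter: the white revolving platter with its posts and sockets, 260 mm across; origin on the axis of rotation at its underside, 10 mm above the bench, z up, x and y axes through the four posts. It turns either way without practical limit (over four turns each way), with a steady drag: about 1.3 N at a rim post starts it, and it stops at once when no longer pushed
- front_spot (a point): point on the carousel's front line, 65 mm from the axis at the height of the platter's floor, fixed to the foot (does not turn): the centre of a socket that stands at the pointer. The four black socket collars (28 mm inside, 34 mm outside, 14 mm high) lie 65 mm from the axis, a quarter turn apart, a bottle in each
- pointer (a point): inner tip of the flat red arrowhead on the foot's front tongue, 135 mm from the axis, 8 mm above the bench; it does not turn. The tongue reaches 165 mm from the axis
- purple_mid (a point): point on the axis of the purple-capped bottle, 30 mm above its foot. It is the white glue bottle with purple screw cap, 23 mm across, 61 mm tall: the wanted one; it stands loose in one of the sockets with about 2 mm of play all round
- post_0 (a point): centre of the top of an upright rim post, 86 mm above the bench; aluminium post 14 mm across with a green cap 17 mm across over its top 10 mm; it turns with the platter. The four posts stand 118 mm from the axis, half-way between the sockets in angle, rising from the platter's floor
- post_1 (a point): centre of the top of an upright rim post, 86 mm above the bench; aluminium post 14 mm across with a green cap 17 mm across over its top 10 mm; it turns with the platter. The four posts stand 118 mm from the axis, half-way between the sockets in angle, rising from the platter's floor
- post_2 (a point): centre of the top of an upright rim post, 86 mm above the bench; aluminium post 14 mm across with a green cap 17 mm across over its top 10 mm; it turns with the platter. The four posts stand 118 mm from the axis, half-way between the sockets in angle, rising from the platter's floor
- post_3 (a point): centre of the top of an upright rim post, 86 mm above the bench; aluminium post 14 mm across with a green cap 17 mm across over its top 10 mm; it turns with the platter. The four posts stand 118 mm from the axis, half-way between the sockets in angle, rising from the platter's floor
- purple_bottle: white glue bottle with purple screw cap, 23 mm across, 61 mm tall: the wanted one; origin at the centre of its underside; stands loose in a socket
- red_cap_bottle_a: white glue bottle with red screw cap, 24 mm across, 51 mm tall; origin at the centre of its underside; stands loose in a socket
- red_cap_bottle_b: second white glue bottle with red screw cap, 24 mm across, 51 mm tall; origin at the centre of its underside; stands loose in a socket
- yellow_cap_bottle: white glue bottle with yellow cap, 24 mm across, 56 mm tall; origin at the centre of its underside; stands loose in a socket
- check_weight: the small turned brass-coloured check weight, 26 mm across, 44 mm tall, a bystander on the bench; origin at the centre of its underside
- side_cutters: the blue-handled side cutters, 47 x 129 x 10 mm, lying, a bystander on the bench; origin at the centre of its underside
- motor: the loose grey motor, 79 x 38 x 38 mm, lying, a bystander on the bench; origin at the centre of its underside
- marker: the red and white marker pen, 16 x 138 x 18 mm, lying, a bystander on the bench; origin at the centre of its underside
- solder_spool: the white solder spool on the right of the bench, 55 mm across, 40 mm tall, a bystander on the bench; origin at the centre of its underside

How it is judged:
By the outcome, as a careful person would: the job done as asked, in the order asked, and still so for the second after the job is handed in, with the robot touching nothing.
It also fails if it takes over 51 s, if anything falls off the work surface, if the arm or the gripper's body presses on something with over 40 N, if the wrist force passes 120 N, or if a joint passes its speed limit or range.

### The arm

A 6-joint arm with a two-finger parallel gripper is mounted at the origin on a cart in front of the work surface, level with it; the furniture and walls round the work are solid. World frame = base frame: x ahead of the robot, y to its left, z up, the work surface at z = 0. Lengths are in m, angles in rad, forces in N, time in s.
With the tool pointing down it reaches from about 0.375 to 0.925 m from the base axis. Payload 5.7 kg.
Tool frame: the origin (TCP) lies midway between the tips of the shut fingers; the grasp point (between the pads) lies 19 mm behind it; z points along the fingers, x is the direction in which the jaws open and shut, and the axes are right-handed (so a half turn about z gives the same grasp; the last joint's range is limited). The gripper opens to 88 mm and grips with 3 to 60 N. Pads are 20 mm wide; open, the fingers measure 115 mm over their backs; the gripper's body (75 mm by 178 mm) begins 61 mm behind the grasp point.
Start: joints at [0.992, 0.359, 1.51, -0, 1.272, -0.115], TCP at [0.268, 0.537, 0.223] pointing down, gripper open.
Joint ranges: [-2.97, 2.97], [-1.01, 2.36], [0.21, 2.38], [-0.96, 4.11], [0.2, 2.71], [-2.98, 2.98]. Speed limits (rad/s): [2.39, 2.39, 3.14, 3.14, 3.14, 3.14].

### API

Orientations are given as a unit quaternion [x, y, z, w].
In Python, from bench import move_ptp, servo_line, goto_joints, move_gripper, sleep, inverse_kinematics, capture, PlanningError, close_job, spot_in, silhouettes, current_clock, current_joint_pos, current_qvel, current_joint_torque, current_position, current_orientation, current_force, current_torque, current_finger_gap gives the robot as it stands. Calls block until the motion is done:
- move_ptp(position, orientation): joint-space move of the TCP to a pose.
- servo_line(position, orientation=None, rate=0.15, contact_N=None): straight line of the TCP; orientation=None keeps the orientation; rate is the mean speed in m/s. With contact_N (N) it stops when the force on the tool has changed by that much, and returns True; else False.
- goto_joints(angles): joint-space move.
- move_gripper(opening): finger opening in m; the grip force is fixed at half the most; returns when the fingers have stopped.
- sleep(seconds).
- inverse_kinematics(position, orientation): joint angles nearest the present ones, or None.
- capture(name): name is "scene" or "top" or "wrist"; returns a dict with "image" (384x512x3 uint8, blue, green, red), "range_z" (384x512 float32, m along the optical axis (not along the pixel's ray), 0 where there is no reading), "intrinsics" (3x3 intrinsics, pixels), "k1" (the pictures are not rectified: a ray, as slopes to the right and down, at radius r is drawn at 1 + k1 r^2 times it, then the intrinsics apply), "R" (3x3) and "t" (3): a world point X has camera coordinates R X + t. Camera axes: x right, y down, z forward; pixel columns grow to the right and rows downward; lengths in m; the calibration is good to about 2 mm. A picture is of the moment at which its call begins.
A pose or a line that the arm cannot do raises PlanningError and nothing moves.
- close_job(): hands the job in, once; it reports no verdict.
Trained networks look in the newest picture that a camera, given by its name, has taken for a name from the list of things; names that differ only in an ending like _2 or _b are one class to them, and where a whole thing is asked for, a point or a joint stands for the part that bears it (a point fixed in the world has none). Each returns a list of dicts, best first, with "conf" (0 to 1); they miss things now and then, are a little off and sometimes report something else, mostly with a low value. They report only what shows in the picture. A call takes as long as a camera call.
- spot_in(camera, query): "xy" ([column, row] in pixels, amid what is visible of it).
- silhouettes(camera, query): "region" (384x512 bool, what is visible of it) and "xy" ([column, row] in pixels, amid what is visible of it).
Readings, each from a call of its own:
- current_clock(): time.
- current_joint_pos(): joint angles.
- current_qvel(): joint speeds.
- current_joint_torque(): joint torques, N m.
- current_position(): TCP position.
- current_orientation(): TCP orientation.
- current_force(): force on the tool from outside, world axes, zero at the start.
- current_torque(): the same for the moment, N m.
- current_finger_gap(): finger opening in m.
Only numpy, scipy, OpenCV 4.12 (cv2) and the standard library are available. Lean on these libraries where they do the work, as an engineer would, in place of code of your own. Each camera call takes 0.05 s, during which the arm holds its last target.

## Working session

There is one attempt and no reset: what is moved stays moved. The work goes in short steps, each a Python script; the robot and the scene stay as the last script left them, time stands still between calls to the robot, and variables do not carry over. Pictures are saved under pics/ and viewed, and the job is handed in when it is done.

```bash
mkdir -p pics; ls; python3 - <<'E'
from bench import *
import cv2, numpy as np
for c in ("scene","top"):
    d=capture(c); cv2.imwrite(f"pics/{c}0.png",d["image"]); np.savez(f"{c}0.npz",**d)
    print(c,d["R"].round(3).tolist(),d["t"],d["intrinsics"].tolist(),d["k1"])
    for q in ("purple_bottle","post_0","platter","pointer","purple_mid","check_weight","side_cutters","motor","marker","solder_spool"):
        print(q,[(np.round(r["xy"]).tolist(),round(r["conf"],2)) for r in spot_in(c,q)])
print(current_clock())
E
```

```text
pics
scene [[0.539, -0.842, -0.016], [-0.513, -0.313, -0.799], [0.668, 0.439, -0.601]] [-0.34919896  0.30299016  0.84032876] [[367.1554965249601, 0.0, 257.48814016932266], [0.0, 367.1554965249601, 194.40483497901712], [0.0, 0.0, 1.0]] -0.02365017512620746
purple_bottle [([309.0, 203.0], 0.45)]
post_0 [([285.0, 221.0], 0.67)]
platter [([286.0, 223.0], 0.78), ([176.0, 181.0], 0.59)]
pointer []
purple_mid [([305.0, 200.0], 0.67)]
check_weight [([366.0, 250.0], 0.38)]
side_cutters [([284.0, 218.0], 0.58), ([151.0, 195.0], 0.55)]
motor [([365.0, 251.0], 0.74)]
marker [([350.0, 286.0], 0.72), ([291.0, 220.0], 0.56), ([285.0, 220.0], 0.39)]
solder_spool [([397.0, 231.0], 0.66)]
top [[0.007, -1.0, -0.013], [-0.995, -0.006, -0.102], [0.102, 0.013, -0.995]] [-0.09934655  0.56469471  1.11676168] [[385.681306135476, 0.0, 254.49906442283879], [0.0, 385.681306135476, 186.05937323565868], [0.0, 0.0, 1.0]] -0.07708377703788175
purple_bottle [([264.0, 208.0], 0.17)]
post_0 [([278.0, 195.0], 0.86)]
platter [([275.0, 193.0], 0.86)]
pointer [([292.0, 241.0], 0.53)]
purple_mid [([297.0, 178.0], 0.6)]
check_weight [([146.0, 204.0], 0.58)]
side_cutters [([139.0, 242.0], 0.69), ([277.0, 194.0], 0.33)]
motor [([361.0, 197.0], 0.82), ([279.0, 192.0], 0.56)]
marker [([363.0, 243.0], 0.63)]
solder_spool [([378.0, 164.0], 0.74)]
1.1
```

```bash
python3 - <<'E'
import cv2
i=cv2.imread("pics/top0.png"); cv2.imwrite("pics/top0z.png",cv2.resize(i[130:270,190:390],None,fx=4,fy=4,interpolation=cv2.INTER_CUBIC))
i=cv2.imread("pics/scene0.png"); cv2.imwrite("pics/scene0z.png",cv2.resize(i[150:300,200:400],None,fx=4,fy=4,interpolation=cv2.INTER_CUBIC))
E
```

```text
(no output)
```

View pics/top0.png

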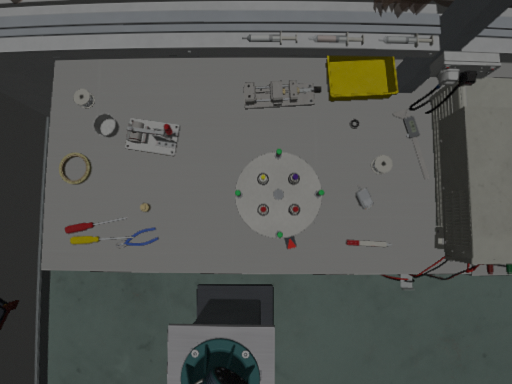

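View pics/scene0.png

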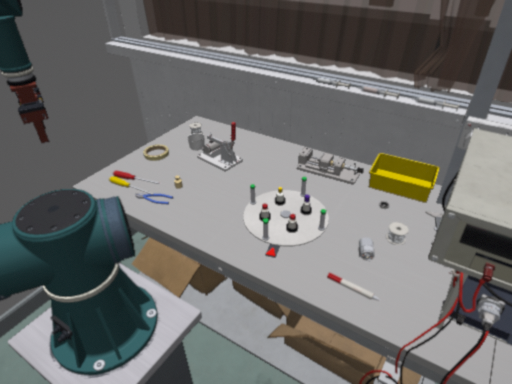

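```bash
ls pics
```

```text
scene0.png
scene0z.png
top0.png
top0z.png
```

View pics/top0z.png

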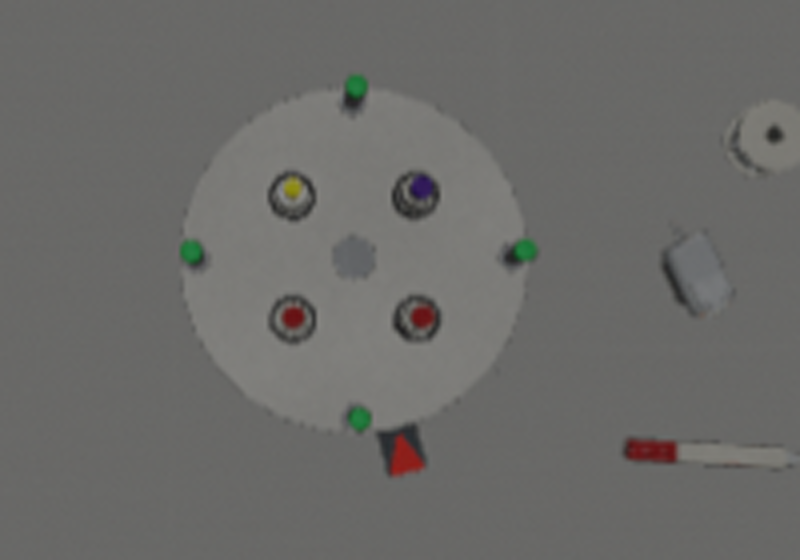

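View pics/scene0z.png

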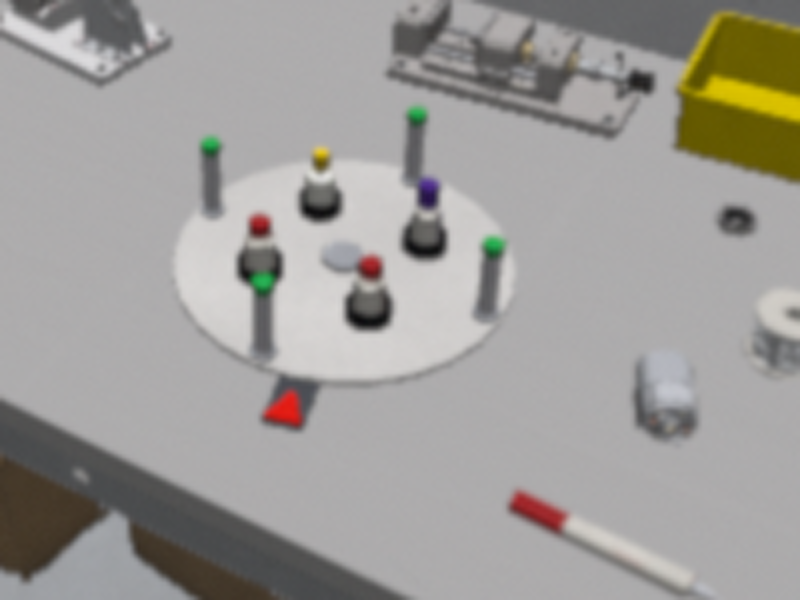

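The top view shows the axis near pixel (278,194), the purple bottle far right near (295,178), and the pointer at the near side near (290,240). The turn needed is therefore clockwise, about 120°. Next I'll compute it precisely.

```bash
cat > h.py <<'E'
import numpy as np, cv2
from scipy.optimize import least_squares
def pix2plane(d,uv,z):
    K=d["intrinsics"];k1=float(d["k1"]);R=d["R"];t=np.asarray(d["t"]).ravel()
    q=np.array([(uv[0]-K[0,2])/K[0,0],(uv[1]-K[1,2])/K[1,1]]);p=q.copy()
    for _ in range(20): p=q/(1+k1*(p@p))
    r=R.T@np.array([p[0],p[1],1]);o=-R.T@t
    return o+r*(z-o[2])/r[2]
def blobs(d,lo,hi,box,amin=4):
    hsv=cv2.cvtColor(d["image"],cv2.COLOR_BGR2HSV)
    m=cv2.inRange(hsv,lo,hi); x0,y0,x1,y1=box
    k=np.zeros_like(m);k[y0:y1,x0:x1]=m[y0:y1,x0:x1]
    n,l,s,c=cv2.connectedComponentsWithStats(k)
    return [(c[i],int(s[i,4]),l==i) for i in range(1,n) if s[i,4]>=amin]
BOX={"top":(225,140,335,260),"scene":(225,160,345,265)}
def greens(d,cam): return [pix2plane(d,b[0],0.083)[:2] for b in blobs(d,(45,90,30),(80,255,255),BOX[cam])]
def purp(d,cam): return [(pix2plane(d,b[0],0.075)[:2],b[1]) for b in blobs(d,(115,90,20),(140,255,255),BOX[cam])]
def reds(d,cam): return [(pix2plane(d,b[0],0.008)[:2],b[1],b[0].round(1)) for b in blobs(d,(0,150,60),(8,255,255),BOX[cam])+blobs(d,(172,150,60),(180,255,255),BOX[cam])]
def fit(P):  # axis and platter angle (mod 90) from post positions
    P=np.array(P)
    def f(v):
        a=v[2]+np.arange(4)*np.pi/2
        Q=v[:2]+.118*np.c_[np.cos(a),np.sin(a)]
        D=P[:,None]-Q[None]; j=np.argmin((D**2).sum(2),1)
        return D[np.arange(len(P)),j].ravel()
    best=min((least_squares(f,[P[:,0].mean(),P[:,1].mean(),a0]) for a0 in np.linspace(0,np.pi/2,7)[:-1]),key=lambda r:r.cost)
    return best.x,np.abs(best.fun).max()
E
python3 - <<'E'
from h import *
for c in("top","scene"):
    d=dict(np.load(c+"0.npz"))
    G=greens(d,c);print(c,np.round(G,4).tolist())
    v,e=fit(G);print("axis",v[:2].round(4),"ang",np.degrees(v[2]).round(2),"err",e.round(4))
    for p,a in purp(d,c): w=p-v[:2];print("purple",p.round(4),a,np.hypot(*w).round(4),np.degrees(np.arctan2(w[1],w[0])).round(1))
    for p,a,b in reds(d,c): w=p-v[:2];print("red",p.round(4),a,b,np.hypot(*w).round(4),np.degrees(np.arctan2(w[1],w[0])).round(1))
from bench import *
print(current_orientation(),current_position(),current_finger_gap())
E
```

```text
top [[0.66, -0.1646], [0.5413, -0.0482], [0.5437, -0.2831], [0.4246, -0.1667]]
axis [ 0.5424 -0.1656] ang 0.54 err 0.0005
purple [ 0.5893 -0.2115] 24 0.0656 -44.4
red [ 0.4993 -0.1208] 12 [262.8 208.7] 0.0622 133.9
red [ 0.5    -0.2185] 14 [295.4 208.6] 0.0678 -128.7
red [ 0.3947 -0.2043] 45 [290.7 244. ] 0.1527 -165.3
red [ 0.4988 -0.1213] 6 [263.  208.8] 0.0622 134.5
red [ 0.5001 -0.2168] 5 [294.8 208.6] 0.0664 -129.6
scene [[0.6615, -0.1663], [0.5425, -0.0498], [0.5444, -0.2854], [0.4274, -0.1676]]
axis [ 0.544  -0.1673] ang 90.4 err 0.0014
purple [ 0.5858 -0.2144] 25 0.063 -48.4
red [ 0.3944 -0.2061] 46 [270.9 252.2] 0.1545 -165.4
red [ 0.5577 -0.0838] 11 [264.4 205.9] 0.0846 80.6
red [ 0.56   -0.1835] 10 [292.3 216.1] 0.0228 -45.2
[ 8.50680765e-01  5.25682635e-01 -5.47694484e-05  2.11251802e-05] [0.26838545 0.5365788  0.22262602] 0.08757389925335679
```

```bash
cat >> h.py <<'E'
from bench import *
AX=np.array([0.543,-0.1665]); PTR=-165.35
def pose(th,z,r=.118):
    t=np.radians(th); return [AX[0]+r*np.cos(t),AX[1]+r*np.sin(t),z],[np.cos(t/2),np.sin(t/2),0,0]
def look(tag):
    for c in("top","scene"):
        d=capture(c);cv2.imwrite(f"pics/{c}{tag}.png",d["image"][120:280,190:390].repeat(3,0).repeat(3,1))
        G=greens(d,c)
        o=[]
        for g in G:
            w=g-AX-(np.array([-.0006,.0009]) if c=="top" else np.array([.001,-.0008])); o.append((round(float(np.hypot(*w)),4),round(float(np.degrees(np.arctan2(w[1],w[0]))),2)))
        print(c,"posts r,ang",o)
        print(c,"purple",[(p.round(4).tolist(),a,np.degrees(np.arctan2(*(p-AX)[::-1])).round(1)) for p,a in purp(d,c)])
E
python3 - <<'E'
from h import *
move_gripper(0.0)
p,q=pose(14.5,.2); print(inverse_kinematics(p,q))
move_ptp(p,q)
p,q=pose(14.5,.05); servo_line(p,q,rate=.12)
print(current_clock(),current_position(),current_force(),current_finger_gap())
look("1")
E
```

```text
[-3.08247593e-01  4.79496589e-01  1.37047641e+00 -4.44089210e-16
  1.29161966e+00 -5.61320334e-01]
6.5833 [ 0.65793252 -0.13718578  0.05087958] [ 0.34228362 -0.02438983  0.35184105] 0.00033542912699358507
top posts r,ang [(0.1175, -89.38), (0.1178, -179.48)]
top purple [([0.5893, -0.2115], 24, np.float64(-44.2))]
scene posts r,ang [(0.1175, 0.48), (0.1175, 90.72), (0.1181, -89.78), (0.1165, -179.71)]
scene purple [([0.5858, -0.2144], 25, np.float64(-48.2))]
```

View pics/scene1.png

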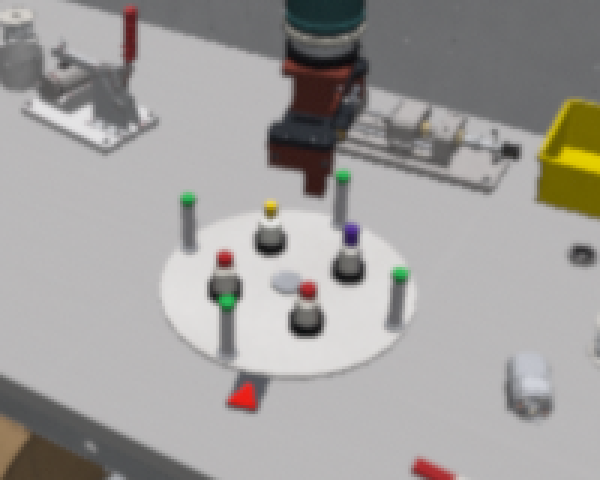

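The shut fingertip is at zoom pixel (315,190), just left of the far post, whose cap is at (343,177). Nothing has been touched, so I'll push now.

```bash
python3 - <<'E'
from h import *
p,q=pose(9.5,.05); servo_line(p,q,rate=.03)
th=9.5; end=-100.
n=14
for k in range(1,n+1):
    t=th+(end-th)*k/n
    p,q=pose(t,.05); servo_line(p,q,rate=.055)
    if k in(1,3,7,11,14): print(round(t,1),current_clock(),np.round(current_force(),2))
look("2")
E
```

```text
1.7 7.6167 [ 0.18 -0.78  0.13]
-14.0 8.5 [ 0.04  0.51 -0.85]
-45.2 10.2667 [-0.28  0.02  0.06]
-76.5 12.0333 [1.21 0.28 0.01]
-100.0 13.3583 [ 0.51 -0.14 -0.52]
top posts r,ang [(0.1176, -20.07), (0.1174, 70.11), (0.1175, 159.97)]
top purple [([0.4838, -0.194], 20, np.float64(-155.1))]
scene posts r,ang [(0.1162, 70.3), (0.1182, 160.23), (0.1167, -109.32)]
scene purple [([0.4816, -0.1966], 29, np.float64(-153.8))]
```

View pics/scene2.png

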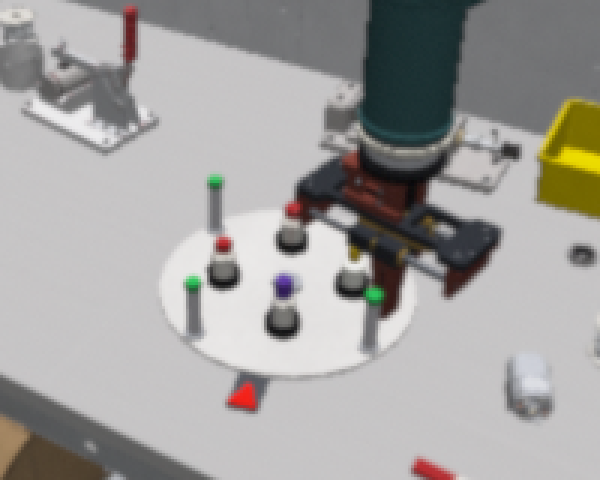

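View pics/top2.png

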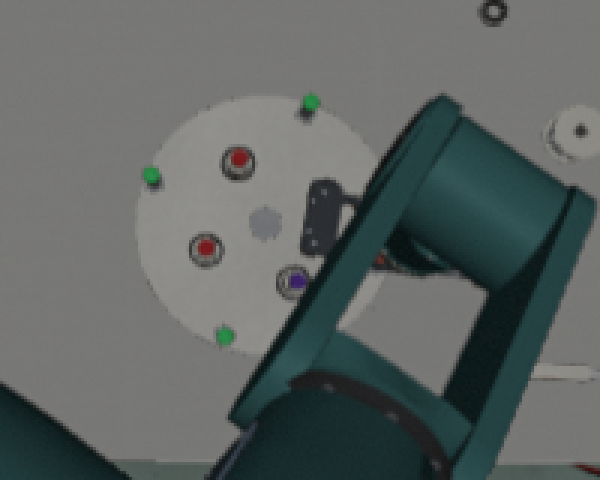

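The purple bottle is now about 10° short of the pointer. All bottles are upright in their sockets.

```bash
python3 - <<'E'
from h import *
for t in (-105,-109.3):
    p,q=pose(t,.05); servo_line(p,q,rate=.04)
print(current_clock(),np.round(current_force(),2))
look("3")
E
```

```text
14.2417 [ 0.26 -0.27  0.33]
top posts r,ang [(0.1177, -29.2), (0.117, 60.91), (0.1181, 150.86)]
top purple [([0.4797, -0.1832], 20, np.float64(-165.2))]
scene posts r,ang [(0.1166, 60.83), (0.1183, 151.01), (0.1169, -118.5)]
scene purple [([0.4768, -0.1877], 26, np.float64(-162.3))]
```

```bash
python3 - <<'E'
from h import *
p,q=pose(-110.5,.05); servo_line(p,q,rate=.02)
look("4")
p,q=pose(-105,.05); servo_line(p,q,rate=.03)
p,q=pose(-105,.2); servo_line(p,q,rate=.12)
move_ptp([0.35,0.35,.3],q)
look("5")
for c in("top","scene"):
    d=capture(c)
    G=greens(d,c);v,e=fit(G);print(c,v[:2].round(4),np.degrees(v[2])%90,e)
    for p,a,b in reds(d,c):
        w=p-v[:2]
        if a>25: print("red",a,np.hypot(*w).round(4),np.degrees(np.arctan2(w[1],w[0])).round(2))
print(current_clock(),current_position())
E
```

```text
top posts r,ang [(0.1177, -30.34), (0.1178, 59.86), (0.1174, 149.97)]
top purple [([0.4801, -0.1834], 21, np.float64(-165.0))]
scene posts r,ang [(0.118, 60.09), (0.1179, 149.92), (0.1166, -119.49)]
scene purple [([0.4773, -0.187], 26, np.float64(-162.7))]
top posts r,ang [(0.1177, -30.34), (0.1178, 59.86), (0.1182, -120.38), (0.1174, 149.97)]
top purple [([0.4801, -0.1834], 21, np.float64(-165.0))]
scene posts r,ang [(0.118, 60.09), (0.1176, -30.14), (0.1183, 149.96), (0.1162, -120.42)]
scene purple [([0.4773, -0.1867], 27, np.float64(-162.9))]
top [ 0.5422 -0.1658] 59.77869161818729 0.0004894493066096017
red 46 0.1524 -165.42
scene [ 0.5439 -0.1667] 59.90659584011637 0.0014120215514200063
red 46 0.1546 -165.23
19.1833 [0.35043277 0.34964373 0.29987584]
```

View pics/top5.png

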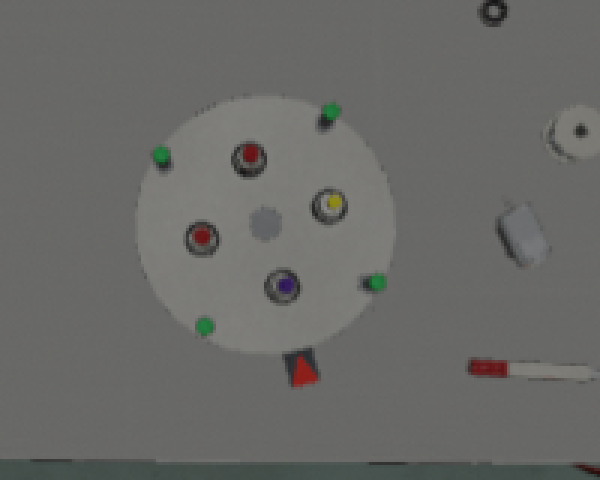

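View pics/scene5.png

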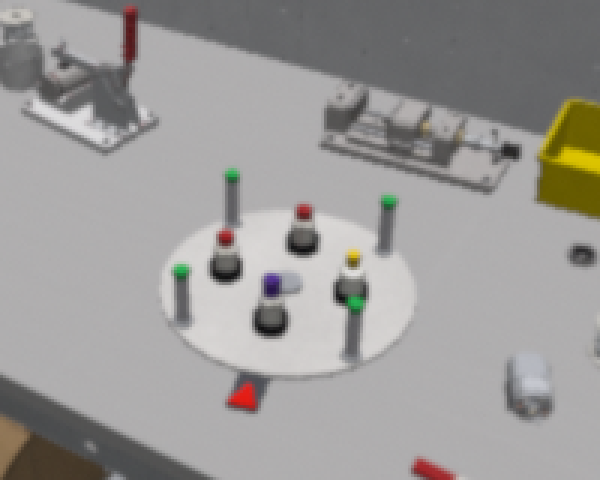

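The purple bottle, at (285,286) in the top zoom, lines up from the hub at (265,223) with the arrow tip at (299,352). The socket angle is −165.15° and the pointer −165.3°. All bottles stand in their sockets, and the arm is clear.

```bash
python3 -c "
from bench import *
close_job()"
```

```text
the job is handed in; nothing more can be done
```

The purple-capped bottle now stands at the red pointer, and the job is handed in. I pushed one rim post about 120° clockwise with the shut fingertips, nudged it the last degree, then backed off and lifted clear.

**Alignment:** With the arm clear, both cameras put the bottle's socket at about −165.2° and the pointer at −165.3°, which is within about 0.3°. The bottle's own cap read −165.0° from the top camera. The scene camera read the cap at −162.9°, but it views it obliquely, and it was about 4° off before I moved anything, so I trusted the posts and pointer instead.

**Other things:** All four bottles look upright in their sockets. The motor, marker and solder spool look unmoved. I did not look again at the check weight or side cutters; the arm passed over that side of the bench, at least about 0.2 m up.

**Force and time:** The sampled forces during the push stayed under about 1.5 N. The robot's clock read 19.2 s just before handing in, against the 51 s limit.

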